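Let down the flap of the spice cupboard onto its supports

ROBOT

A 7-joint arm with a two-finger parallel gripper is mounted at the origin on a cart in front of the work surface, level with it; the furniture and walls round the work are solid. World frame = base frame: x ahead of the robot, y to its left, z up, the work surface at z = 0. Lengths are in m, angles in rad, forces in N, time in s.
With the tool pointing down it reaches from about 0.4 to 0.85 m from the base axis. Payload 4.5 kg.
Tool frame: the origin (TCP) lies midway between the tips of the shut fingers; the grasp point (between the pads) lies 19 mm behind it; z points along the fingers, y is the line along which they close (so a half turn about z gives the same grasp; the last joint's range is limited). The gripper opens to 88 mm and grips with 3 to 60 N. Pads are 18 mm wide; open, the fingers measure 123 mm over their backs; the gripper's body (75 mm by 187 mm) begins 45 mm behind the grasp point.
Start: joints at [1.252, 0.689, -0.195, 1.565, 0.157, 0.902, -0.215], TCP at [0.216, -0.587, 0.213] pointing down, gripper open.
Joint ranges: [-3.01, 3.01], [-0.46, 2.08], [-1.47, 1.51], [0.13, 2.56], [-1, 4.14], [0.04, 2.09], [-2.66, 2.66]. Speed limits (rad/s): [2.57, 2.57, 3.14, 3.14, 3.14, 3.14, 3.14].

INTERFACE

Orientations are given as a unit quaternion [x, y, z, w].
In Python, from plant import r gives the robot as it stands. The module is installed in compiled form; this text tells all that it offers.
- The arm moves only by the tool step_arm, never from a script. Its argument "series" is a list of rows, each a list of 7 numbers: the shift along the world's x, y, z in mm, then the turn, a rotation vector about the world's x, y, z in rad, then the closure, from 0 (fully open) to 1 (shut). A call has 1 to 20 rows; each row shifts and turns the commanded pose from where the row before left it; what a row does not reach is not made up. A row lasts 1/10 s, in which the tool goes at most 50 mm and 8.59 degrees, less where a joint would pass 70% of its speed; a pose out of reach is approached as far as the arm can. A call is refused whole if a number of a shift passes 50 or a number of a turn 0.15, either way. A call with a gripper value outside its range is refused whole. The fingers move at their own pace and stop on an object; "force" is the grip in N (left out, the last holds). Time passes only in rows, so rows that do not move let the fingers close. It gives the time, the measured TCP pose, the force, the opening and the grip force at its end, in the units of the state.
- r.get_state(): the state, without advancing time (a new reading comes with each control period).
- r.snapshot(name): name is "side" or "top" or "wrist"; returns (picture, depth): 480x640x3 uint8, blue, green, red; 480x640 float32, m along the optical axis (not along the pixel's ray), 0 where there is no reading.
- r.get_calibration(name): a dict with "intrinsics" (3x3 intrinsics, pixels), "dist_coeffs" ([k1, k2, p1, p2, k3] as OpenCV has them; the pictures are not rectified), "pose" (4x4, takes a point from camera to world coordinates). Camera axes: x right, y up, looking along -z (the intrinsics and any distortion apply to the point x, -y, -z); pixel columns grow to the right and rows downward; lengths in m; the calibration is good to about 2 mm. A picture is of the moment at which its call begins: read the wrist's pose just before it. get_calibration takes no time and is no camera call; for the wrist camera it gives the pose at the moment of the call.
- r.finish_job(): hands the job in; it is judged then, once.
The state is a dict: "clock": time; "q": joint angles; "qd": joint speeds; "joint_torque": joint torques, N m; "tool_pos": TCP position; "eef_rot": TCP orientation; "contact_force": force on the tool from outside, world axes, zero at the start; "moment": the same for the moment, N m; "opening": opening from 0.0 (shut) to 1.0 (fully open); "finger_force": force on a finger pad.
Only numpy, scipy, OpenCV 4.12 (cv2) and the standard library are available. Lean on these libraries where they do the work, as an engineer would, in place of code of your own. Each camera call takes 0.05 s, during which the arm holds its last target. There are 200 camera calls.

TASK

Open the little spice cupboard so that its flap makes a serving shelf: first, with the flap still shut, pull both wooden supports fully out by their knobs. Then tip the flap about half open by its top edge and let go of it there, take it again by the pull on its inside, and lower it gently, never letting it drop, until it lies on the two supports. Leave the salt shaker, the mug and the coffee jar where they stand.

Things in the scene. Friction and masses are not known exactly. Their poses are not given: they have to be found in the camera images.
- cabinet: pale wooden spice cupboard, 200 deep (x) x 260 wide (y) x 255 high, fixed; place and yaw vary. Origin: centre of its underside; x points from its front to its back (front looks to the robot), y to its left as the robot sees it, z up. The flap's hinge line runs along y at x = -100, z = 95. The top board begins at x = -41.
- left_support (a joint): the sliding wooden bar at the left (y = +100) of the cupboard's front, 20 wide, 53 high, its top 93 above the worktop, under the flap; value = how far it is out (m), 0 in, 0.09 fully out at its stop; it starts a little out (up to 0.015). Slides straight to the cupboard's -x, friction about 2 N, stays where it is left.
- right_support (a joint): the same at the right (y = -100)
- left_support_knob (a point): centre of the round head (24 diameter, 22 long) of the left support's dark metal knob, on a neck 12 thick, axis along the cupboard's x. It stands 42 in front of the support's end, 66 above the worktop. Take it across the cupboard's y, the hand leaning back towards the robot to clear the flap above.
- right_support_knob (a point): the same for the right support
- flap (a joint): wooden drop front, 16 thick, 260 wide, 211 from hinge line (on its outer face) to top edge; opening angle (rad): 0 shut, leaning back 0.26 from upright; 0.26 upright; 1.83 level, outer face down on the supports; without them it drops to 2.0. The top edge comes towards the robot. The stiff hinge (0.48 N m) holds it still up to 1.05; from about 1.15 on its weight (0.6 kg) makes it fall and slam.
- flap_top_edge (a point): middle of the flap's top edge, half-way through its thickness, 211 from the hinge line. Shut, the flap stands about 40 proud of the cupboard's top board, so it can be pinched there across its 16 thickness. x: the flap's inward normal (into the cupboard when shut, up when level), y the cupboard's y, z up the flap away from the hinge.
- inside_pull_grip (a point): centre of the dark metal bar pull on the flap's inner face, inside the cupboard while that is shut; mid-width, 118 from the hinge line, 30 off the inner face (46 from the outer). The bar is 14 wide (y), 50 long (along the flap), 10 thick, on two posts. Pinched across its 14 width it can turn between the fingers as the flap comes down. Axes as flap_top_edge.
- salt_shaker: salt shaker, 44 diameter, 90 high, stands to the right; bystander; origin: centre of its foot
- mug: green and white mug, 86 wide, 99 high, bystander; origin: centre of its foot
- coffee_jar: glass jar of coffee with a grey cap, 64 diameter, 115 high, bystander; origin: centre of its foot

How it is judged:
By the outcome, as a careful person would: the job done as asked, in the order asked, and still so for the second after the job is handed in, with the robot touching nothing.
It also fails if it takes over 69 s, if anything falls off the work surface, if the arm or the gripper's body presses on something with over 40 N, if the wrist force passes 120 N, or if a joint passes its speed limit or range.

## Working session

There is one attempt and no reset: what is moved stays moved. The work goes in short steps, Python scripts to look and compute and a tool call to move; the robot and the scene stay as the last step left them, time stands still between calls to the robot, and variables do not carry over. Pictures are saved under pics/ and viewed, at most 10 in all, crops included, and the job is handed in when it is done.

Besides the shell and the picture viewer there is one more tool, called as name(argument=value, ...) on one line, values as JSON. step_arm: Moves the arm, as the interface text tells. Its arguments: {"type":"object","properties":{"series":{"type":"array"},"force":{"type":"number"}},"required":["series"]}

```bash
ls; mkdir -p pics; cat > h.py <<'E'
import numpy as np, cv2
from plant import r
def snap(n):
    c=r.get_calibration(n); p,d=r.snapshot(n); return p,d,c
def pts(d,c):
    """world points for every pixel (480x640x3), using depth"""
    K=np.array(c["intrinsics"],float);D=np.array(c["dist_coeffs"],float);T=np.array(c["pose"])
    v,u=np.mgrid[:d.shape[0],:d.shape[1]]
    n=cv2.undistortPoints(np.stack([u,v],-1).reshape(-1,1,2).astype(float),K,D).reshape(*d.shape,2)
    P=np.stack([n[...,0]*d,-n[...,1]*d,-d],-1)
    W=P@T[:3,:3].T+T[:3,3]; W[d==0]=np.nan; return W
E
python3 - <<'E'
from h import *
s=r.get_state(); print(s)
ims=[]
for n in("side","top"):
    p,d,c=snap(n); cv2.imwrite(f"pics/{n}0.png",p); np.savez(f"{n}0.npz",p=p,d=d,W=pts(d,c)); print(n,np.round(c["pose"],3).tolist(),(d==0).mean())
E
```

```text
pics
{'clock': 0.0, 'q': array([ 1.25180433,  0.6900139 , -0.19453238,  1.56629213,  0.15729033,
        0.90252939, -0.21507393]), 'qd': array([-1.73609983e-03,  6.67278607e-04, -2.62476645e-05,  1.59286430e-03,
       -1.85992463e-03, -1.81704458e-05,  6.76567563e-04]), 'joint_torque': array([ 5.57851126e-04, -5.27555931e+01, -1.26694534e+00, -1.53428131e+01,
       -5.27069997e-02,  6.42202518e-03,  1.47487799e-04]), 'tool_pos': array([ 0.2156803 , -0.58589446,  0.21210572]), 'eef_rot': array([ 9.84472249e-01,  1.75537842e-01, -2.18377283e-04, -8.99325054e-04]), 'contact_force': array([-0.44800192,  0.03491665, -0.4893987 ]), 'moment': array([-0.01388223,  0.00917835,  0.01298709]), 'finger_force': 0.0, 'opening': 0.995602003648961}
side [[0.989, 0.074, -0.132, 0.355], [-0.151, 0.452, -0.879, -1.529], [-0.005, 0.889, 0.458, 0.953], [0.0, 0.0, 0.0, 1.0]] 0.10603190104166667
top [[-0.027, 0.993, -0.112, 0.46], [-0.999, -0.029, -0.018, -0.019], [-0.022, 0.111, 0.994, 1.183], [0.0, 0.0, 0.0, 1.0]] 0.004140625
```

View pics/side0.png

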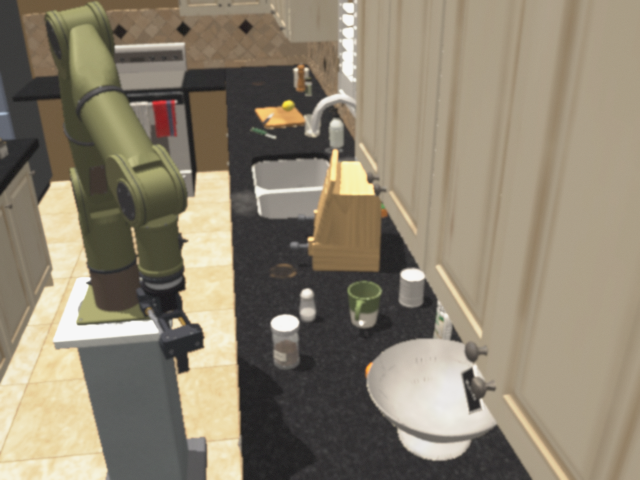

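View pics/top0.png

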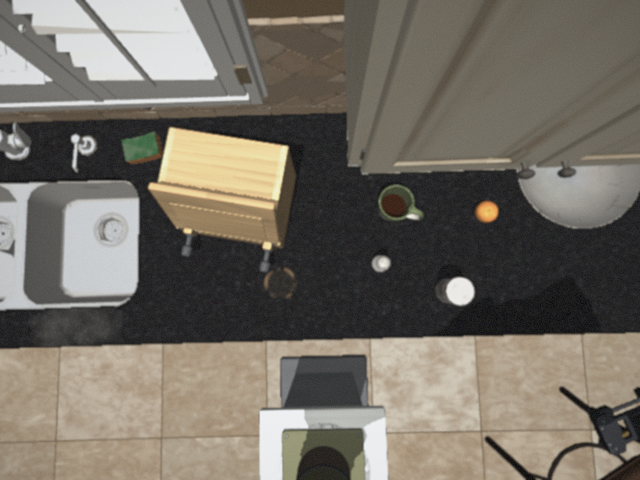

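The side view shows the cupboard at about (345,220). In the top view it is at about (225,190), with knobs at about (187,243) and (265,260). Shaker (381,263), mug (397,204) and jar (458,291) stand well to the right.

```bash
python3 - <<'E'
from h import *
f=np.load("top0.npz");W=f["W"];p=f["p"]
hsv=cv2.cvtColor(p,cv2.COLOR_BGR2HSV)
wood=(hsv[...,1]>60)&(hsv[...,2]>110)
roi=np.zeros(wood.shape,bool);roi[120:280,140:310]=1
Z=W[...,2]
def rect(m,n):
    P=W[m][:,:2].astype(np.float32); R=cv2.minAreaRect(P); print(n,m.sum(),np.round(R[0],4),np.round(R[1],4),R[2],np.round(cv2.boxPoints(R),3).tolist())
m=roi&(abs(Z-.255)<.006); rect(m,"topboard")
m2=roi&(Z>.275)&(Z<.32); print(np.nanpercentile(Z[m2],[1,50,95,99]));rect(m2,"flaptop")
# knobs
k=roi&(Z>.045)&(Z<.1); k[:225]=0
n,l,st,ce=cv2.connectedComponentsWithStats(k.astype(np.uint8))
for i in range(1,n):
    if st[i,4]>30:
        q=W[l==i]; print(st[i],ce[i],np.round(np.nanmedian(q,0),4),np.round(np.nanmin(q,0),3),np.round(np.nanmax(q,0),3))
# bystanders
for nm,(u,v) in dict(salt=(381,263),mug=(397,204),jar=(458,291)).items():
    print(nm,W[v,u])
# wall / obstacles above
print("windows",W[60,150],W[100,250],W[168,400])
E
```

```text
topboard 7207 [0.7053 0.1948] [0.2599 0.1604] 78.66781616210938 [[0.6010000109672546, 0.08299999684095383], [0.7580000162124634, 0.052000001072883606], [0.8090000152587891, 0.3059999942779541], [0.6520000100135803, 0.33799999952316284]]
[0.27552395 0.29618392 0.30023953 0.30163103]
flaptop 1434 [0.6441 0.2068] [0.2589 0.0222] 78.81982421875 [[0.6079999804496765, 0.0820000022649765], [0.6299999952316284, 0.07800000160932541], [0.6800000071525574, 0.3319999873638153], [0.6579999923706055, 0.335999995470047]]
[177 225 108  47 675] [232.53925926 244.82814815] [0.5687 0.176  0.0757] [0.5   0.081 0.045] [0.616 0.345 0.1  ]
salt [ 0.51136379 -0.15598607  0.08933822]
mug [ 0.66434517 -0.20979191  0.03943162]
jar [ 0.43960936 -0.33071402  0.11147654]
windows [0.88930362 0.29684325 0.38800852] [0.89000415 0.14187863 0.19283145] [ 0.64972292 -0.1479119   0.45702713]
```

```bash
python3 - <<'E'
from h import *
p=np.load("top0.npz")["p"][110:290,130:330]
cv2.imwrite("pics/c1.png",cv2.resize(p,None,fx=3,fy=3,interpolation=2))
E
```

```text
(no output)
```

View pics/c1.png

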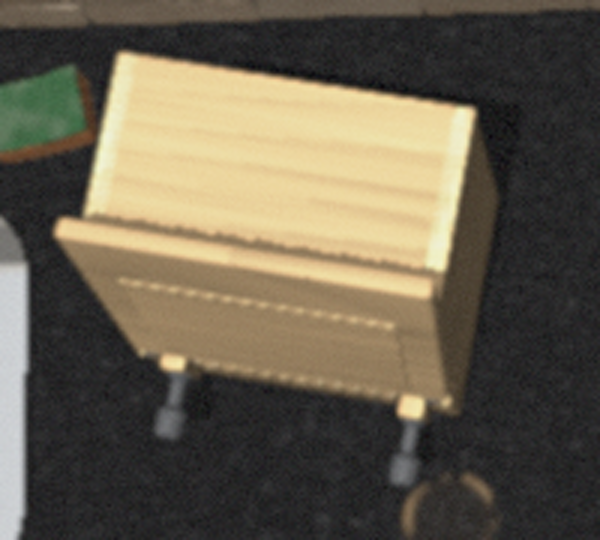

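The crop shows the knob heads at full-image (186,250) and (265,266), both slightly out. The sizes agree with the task (0.26 wide, flap top at z 0.297), giving a yaw of about -0.197 and an origin near (0.685, 0.1985).

```bash
cat >> h.py <<'E'
from scipy.spatial.transform import Rotation as R
YAW=-0.197; O=np.array([0.6854,0.1985,0.]); RC=R.from_euler('z',YAW).as_matrix()
def cw(x,y,z): return O+RC@(np.array([x,y,z])/1000)
def wc(P): return (np.asarray(P)-O)@RC*1000
def go(g,zt,yt,off=0):
    """delta from the present pose to have grasp point at world g, tool z along cabinet vec zt, tool y +-yt (cabinet)"""
    s=r.get_state(); z=RC@np.array(zt,float);z/=np.linalg.norm(z); best=None
    for sg in(1,-1):
        y=sg*(RC@np.array(yt,float)); y-=z*(y@z); y/=np.linalg.norm(y)
        M=np.stack([np.cross(y,z),y,z],1)
        rv=(R.from_matrix(M)*R.from_quat(s["eef_rot"]).inv()).as_rotvec()
        d=(g+z*.019-s["tool_pos"])*1000
        print("sign",sg,"d mm",np.round(d,1),"rotvec",np.round(rv,4),"n",round(np.linalg.norm(rv),3))
    print("z",np.round(z,4),"q",np.round(s["q"],2),"t",round(s["clock"],2))
def lean(a): return (np.sin(a),0,-np.cos(a))
E
python3 - <<'E'
from h import *
f=np.load("top0.npz");W=f["W"];p=f["p"]
C=wc(W.reshape(-1,3)).reshape(W.shape)
for s in(1,-1):
    m=(abs(C[...,1]-100*s)<25)&(C[...,0]<-100)&(C[...,0]>-200)&(C[...,2]>50)&(C[...,2]<105)
    q=C[m]; dark=p[m].max(-1)<110
    k=q[dark]; w=q[~dark]
    print(s,len(k),"dark x pct",np.percentile(k[:,0],[1,5,25,50,95]).round(1),"y head",np.median(k[k[:,0]<np.percentile(k[:,0],5)+20],0).round(1),"wood x",np.percentile(w[:,0],[2,10,50]).round(1))
for nm,(u,v) in dict(ring=(280,283),ring2=(268,283)).items(): print(nm,W[v,u])
g=cw(-152,100,66); print("L",g); go(g,lean(.35),(0,1,0))
print("R",cw(-152,-100,66))
E
```

```text
1 145 dark x pct [-162.2 -160.6 -149.4 -138.1 -104.2] y head [-151.1   95.1   74.9] wood x [-158.  -155.2 -107.8]
-1 126 dark x pct [-167.8 -166.6 -156.5 -146.4 -114.1] y head [-157.2 -104.1   74.8] wood x [-163.6 -158.6 -112.7]
ring [0.47042884 0.09953528 0.00145807]
ring2 [0.47126463 0.13077076 0.00401095]
L [0.55591278 0.32631651 0.066     ]
sign 1 d mm [ 346.6  911.  -164. ] rotvec [-0.4681 -0.0388  2.5579] n 2.601
sign -1 d mm [ 346.6  911.  -164. ] rotvec [ 0.0259 -0.3536 -0.5445] n 0.65
z [ 0.3363 -0.0671 -0.9394] q [ 1.25  0.69 -0.19  1.57  0.16  0.9  -0.22] t 0.1
R [0.51676713 0.13018488 0.066     ]
```

step_arm(series=[[37, 37, 24, 0, 0, 0, 0], [37, 37, 24, 0, 0, 0, 0], [37, 37, 24, 0, 0, 0, 0], [37, 37, 24, 0, 0, 0, 0], [37, 37, 24, 0, 0, 0, 0], [6, 40, -3, 0.0026, -0.0354, -0.0545, 0], [6, 40, -3, 0.0026, -0.0354, -0.0545, 0], [6, 40, -3, 0.0026, -0.0354, -0.0545, 0], [6, 40, -3, 0.0026, -0.0354, -0.0545, 0], [6, 40, -3, 0.0026, -0.0354, -0.0545, 0], [6, 40, -3, 0.0026, -0.0354, -0.0545, 0], [6, 40, -3, 0.0026, -0.0354, -0.0545, 0], [6, 40, -3, 0.0026, -0.0354, -0.0545, 0], [6, 40, -3, 0.0026, -0.0354, -0.0545, 0], [6, 40, -3, 0.0026, -0.0354, -0.0545, 0], [3, 30, -20, 0, 0, 0, 0.1], [3, 30, -20, 0, 0, 0, 0.1], [3, 30, -20, 0, 0, 0, 0.1], [3, 30, -20, 0, 0, 0, 0.1], [0, 0, 0, 0, 0, 0, 0.1]])

```text
clock: 2.1
tool_pos: [0.4461, 0.0799, 0.2059]
eef_rot: [0.983, -0.08, 0.164, 0.019]
contact_force: [-0.2, -0.1, -0.1]
opening: 0.9
finger_force: 0.0
```

```bash
python3 - <<'E'
from h import *
go(cw(-156.5,-102,66),lean(.35),(0,1,0))
p,d,c=snap("wrist"); cv2.imwrite("pics/w1.png",p); np.savez("w1.npz",p=p,d=d,W=pts(d,c))
print(np.round(c["pose"],3).tolist())
E
```

```text
sign 1 d mm [  72.3   47.9 -157.8] rotvec [-1.017   0.2022  2.9279] n 3.106
sign -1 d mm [  72.3   47.9 -157.8] rotvec [ 0.0077 -0.0212 -0.0335] n 0.04
z [ 0.3363 -0.0671 -0.9394] q [-0.66  0.44  0.35  2.39  0.46  0.06 -2.55] t 2.1
[[-0.164, 0.985, -0.046, 0.459], [-0.986, -0.163, 0.02, 0.079], [0.012, 0.048, 0.999, 0.392], [0.0, 0.0, 0.0, 1.0]]
```

View pics/w1.png

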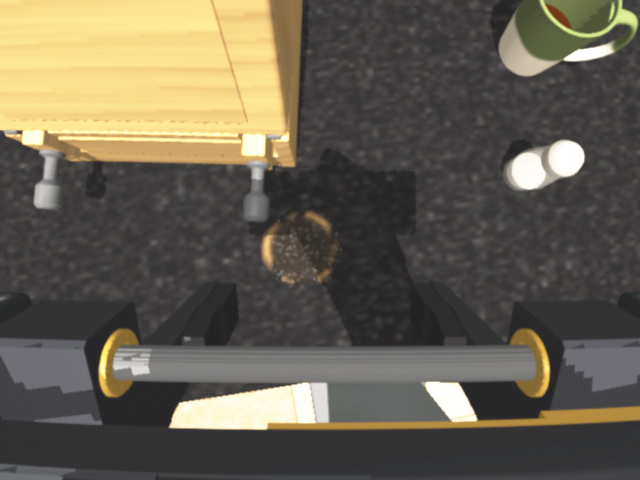

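The wrist view shows the right knob head at (256,205) and the left at (48,193). Joints 6 and 7 sit near their limits, so I'll use the half-turned grasp with less lean.

```bash
python3 - <<'E'
from h import *
f=np.load("w1.npz");C=wc(f["W"].reshape(-1,3)).reshape(f["W"].shape);p=f["p"]
for n,(u,v) in dict(R=(256,205),L=(48,193)).items():
    w=C[v-22:v+22,u-18:u+18].reshape(-1,3); m=(w[:,2]>55); w=w[m]
    top=w[w[:,2]>70]; print(n,"x lo",np.percentile(w[:,0],[1,5]).round(1),"y med",np.median(top[:,1]).round(1),"y span",np.percentile(top[:,1],[3,97]).round(1),"z",np.percentile(w[:,2],[50,95]).round(1))
# support bars wood y centre
for n,(u,v) in dict(R=(254,145),L=(36,138)).items(): print(n,C[v,u].round(1))
go(cw(-156.5,-102,66),lean(.15),(0,1,0))
E
```

```text
R x lo [-168.5 -167.7] y med -102.2 y span [-110.8  -91.9] z [74.7 78. ]
L x lo [-162.6 -161.6] y med 95.4 y span [ 87.9 105.1] z [72.8 77.9]
R [-104.2 -101.9   92.6]
L [-102.    94.7   92.8]
sign 1 d mm [  69.    51.6 -159.6] rotvec [-0.7248  0.1525  3.0212] n 3.111
sign -1 d mm [  69.    51.6 -159.6] rotvec [ 0.0447  0.1755 -0.0299] n 0.184
z [ 0.1465 -0.0292 -0.9888] q [-0.66  0.44  0.35  2.39  0.46  0.07 -2.55] t 2.15
```

step_arm(series=[[0, 0, 0, -0.0345, 0.0073, 0.1439, 0.1], [0, 0, 0, -0.0345, 0.0073, 0.1439, 0.1], [0, 0, 0, -0.0345, 0.0073, 0.1439, 0.1], [0, 0, 0, -0.0345, 0.0073, 0.1439, 0.1], [0, 0, 0, -0.0345, 0.0073, 0.1439, 0.1], [0, 0, 0, -0.0345, 0.0073, 0.1439, 0.1], [0, 0, 0, -0.0345, 0.0073, 0.1439, 0.1], [0, 0, 0, -0.0345, 0.0073, 0.1439, 0.1], [0, 0, 0, -0.0345, 0.0073, 0.1439, 0.1], [0, 0, 0, -0.0345, 0.0073, 0.1439, 0.1], [0, 0, 0, -0.0345, 0.0073, 0.1439, 0.1], [0, 0, 0, -0.0345, 0.0073, 0.1439, 0.1], [0, 0, 0, -0.0345, 0.0073, 0.1439, 0.1], [0, 0, 0, -0.0345, 0.0073, 0.1439, 0.1], [0, 0, 0, -0.0345, 0.0073, 0.1439, 0.1], [0, 0, 0, -0.0345, 0.0073, 0.1439, 0.1], [0, 0, 0, -0.0345, 0.0073, 0.1439, 0.1], [0, 0, 0, -0.0345, 0.0073, 0.1439, 0.1], [0, 0, 0, -0.0345, 0.0073, 0.1439, 0.1], [0, 0, 0, -0.0345, 0.0073, 0.1439, 0.1]])

```text
clock: 4.15
tool_pos: [0.4466, 0.072, 0.2089]
eef_rot: [0.172, 0.982, 0.003, 0.075]
contact_force: [-0.3, 0.3, 0.1]
opening: 0.902
finger_force: 0.0
```

```bash
python3 - <<'E'
from h import *
go(cw(-157,-102,66),lean(.15),(0,1,0))
E
```

```text
sign 1 d mm [  67.6   56.7 -161.7] rotvec [-0.0318  0.006   0.1477] n 0.151
sign -1 d mm [  67.6   56.7 -161.7] rotvec [ 0.4407 -0.0728 -2.9572] n 2.991
z [ 0.1465 -0.0292 -0.9888] q [ 0.32  0.57 -0.97  2.18  0.93  0.71 -0.07] t 4.15
```

step_arm(series=[[25, 30, -20, -0.016, 0.003, 0.074, 0.1], [25, 30, -23, -0.016, 0.003, 0.074, 0.2], [0, 0, 0, 0, 0, 0, 0.3], [3, -0.6, -20, 0, 0, 0, 0.3], [3, -0.6, -20, 0, 0, 0, 0.3], [3, -0.6, -20, 0, 0, 0, 0.3], [3, -0.6, -20, 0, 0, 0, 0.3], [3, -0.6, -20, 0, 0, 0, 0.3], [2.6, -0.5, -18.6, 0, 0, 0, 0.3], [0, 0, 0, 0, 0, 0, 0.3], [0, 0, 0, 0, 0, 0, 0.3]], force=20)

```text
clock: 5.25
tool_pos: [0.5142, 0.1295, 0.0475]
eef_rot: [0.1, 0.992, -0.006, 0.074]
contact_force: [-0.4, 0.3, 0.0]
opening: 0.701
finger_force: 0.0
```

```bash
python3 - <<'E'
from h import *
go(cw(-157,-102,66),lean(.15),(0,1,0))
E
```

```text
sign 1 d mm [ 0.1 -0.9 -0.3] rotvec [-0.0024 -0.0009  0.0041] n 0.005
sign -1 d mm [ 0.1 -0.9 -0.3] rotvec [ 0.4582 -0.0889 -3.1023] n 3.137
z [ 0.1465 -0.0292 -0.9888] q [ 0.05  0.92 -0.74  2.1   1.4   0.66 -0.36] t 5.25
```

step_arm(series=[[0, 0, 0, 0, 0, 0, 1], [0, 0, 0, 0, 0, 0, 1], [0, 0, 0, 0, 0, 0, 1], [0, 0, 0, 0, 0, 0, 1], [0, 0, 0, 0, 0, 0, 1], [0, 0, 0, 0, 0, 0, 1], [-9.8, 1.96, 0, 0, 0, 0, 1], [-9.8, 1.96, 0, 0, 0, 0, 1], [-9.8, 1.96, 0, 0, 0, 0, 1], [-9.8, 1.96, 0, 0, 0, 0, 1], [-9.8, 1.96, 0, 0, 0, 0, 1], [-9.8, 1.96, 0, 0, 0, 0, 1], [-9.8, 1.96, 0, 0, 0, 0, 1], [0, 0, 0, 0, 0, 0, 1]], force=20)

```text
clock: 6.65
tool_pos: [0.4442, 0.1452, 0.0465]
eef_rot: [0.098, 0.992, -0.006, 0.073]
contact_force: [-1.9, -0.0, 0.6]
opening: 0.212
finger_force: 17.0
```

```bash
python3 - <<'E'
from h import *
go(cw(-232,-102,66),lean(.15),(0,1,0))
E
```

```text
sign 1 d mm [-3.5 -1.8  0.7] rotvec [-0.0033 -0.0028  0.0002] n 0.004
sign -1 d mm [-3.5 -1.8  0.7] rotvec [ 0.4559 -0.0868 -3.1065] n 3.141
z [ 0.1465 -0.0292 -0.9888] q [-0.02  0.9  -0.77  2.27  1.58  0.67 -0.69] t 6.65
```

step_arm(series=[[-2.9, 0.6, 0, 0, 0, 0, 1], [-2.9, 0.6, 0, 0, 0, 0, 1], [-2, 0.4, 0, 0, 0, 0, 1], [0, 0, 0, 0, 0, 0, 1]])

```text
clock: 7.05
tool_pos: [0.4378, 0.1464, 0.0466]
eef_rot: [0.099, 0.992, -0.006, 0.074]
contact_force: [1.8, -0.0, -2.6]
opening: 0.211
finger_force: 16.0
```

```bash
python3 - <<'E'
from h import *
s=r.get_state();print(s["contact_force"],s["moment"])
p,d,c=snap("top");np.savez("top1.npz",p=p,d=d,W=pts(d,c)); cv2.imwrite("pics/c2.png",cv2.resize(p[150:350,130:400],None,fx=2.5,fy=2.5,interpolation=2))
E
```

```text
[ 1.80169847e+00 -4.93237802e-04 -2.63413456e+00] [ 0.06536224 -0.35338807  0.01456131]
```

View pics/c2.png

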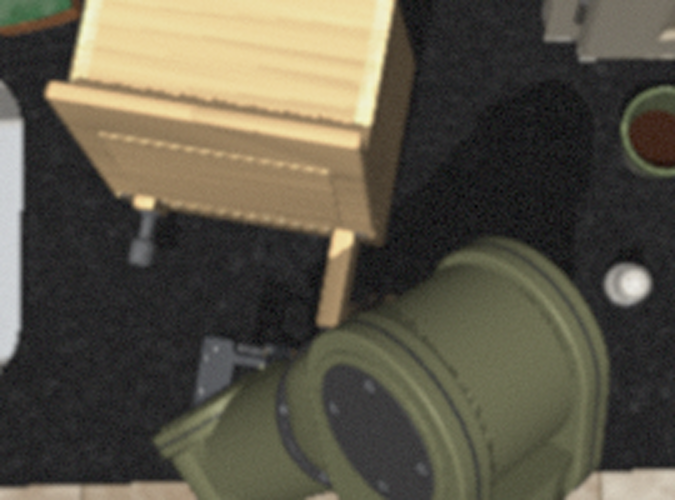

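The crop shows the right support well out, with its end at about crop (330,318). The elbow swings out on the shaker's side.

```bash
python3 - <<'E'
from h import *
f=np.load("top1.npz");W=f["W"];C=wc(W.reshape(-1,3)).reshape(W.shape);p=f["p"]
m=(abs(C[...,1]+102)<14)&(abs(C[...,2]-93)<6)&(C[...,0]<-100)&(C[...,0]>-260)&(p[...,2]>140)
print(np.percentile(C[m][:,0],[0,1,3,10]),m.sum())
m=(p[...,1]>p[...,0]*1.15)&(C[...,1]<-150); Z=W[...,2][240:340,255:375]; print("arm z",np.nanpercentile(Z[Z>.15],[2,10,50]))
E
```

```text
[-189.58439427 -188.52488542 -186.48312708 -180.191854  ] 257
arm z [0.67423802 0.69317445 0.72567346]
```

step_arm(series=[[-2.9, 0.6, 0, 0, 0, 0, 1], [-2.9, 0.6, 0, 0, 0, 0, 1], [0, 0, 0, 0, 0, 0, 1]])

```text
clock: 7.4
tool_pos: [0.4369, 0.1466, 0.0475]
eef_rot: [0.101, 0.992, -0.007, 0.079]
contact_force: [10.8, -3.6, 0.8]
opening: 0.195
finger_force: 16.6
```

step_arm(series=[[2.9, -0.6, 0, 0, 0, 0, 0.3], [0, 0, 0, 0, 0, 0, 0.3], [0, 0, 0, 0, 0, 0, 0.3], [0, 0, 0, 0, 0, 0, 0.3], [-3, 0.6, 20, 0, 0, 0, 0.3], [-5, 1, 35, 0, 0, 0, 0.3], [-6, 1, 45, 0, 0, 0, 0.3], [0, 0, 0, 0, 0, 0, 0.3]])

```text
clock: 8.2
tool_pos: [0.4212, 0.1516, 0.1506]
eef_rot: [0.099, 0.992, -0.004, 0.076]
contact_force: [-0.2, 0.1, 0.1]
opening: 0.704
finger_force: 0.0
```

```bash
python3 - <<'E'
from h import *
s=r.get_state(); print(s["opening"],s["tool_pos"])
go(cw(-151,96,66),lean(.15),(0,1,0))
E
```

```text
0.7041260089020768 [0.42117836 0.15161741 0.15062394]
sign 1 d mm [ 137.7  170.  -103.4] rotvec [-0.0065  0.0043  0.0007] n 0.008
sign -1 d mm [ 137.7  170.  -103.4] rotvec [ 0.4668 -0.0818 -3.1038] n 3.14
z [ 0.1465 -0.0292 -0.9888] q [ 0.01  0.66 -0.85  2.26  1.17  0.65 -0.37] t 8.2
```

step_arm(series=[[20.3, 28.9, 0, 0, 0, 0, 0.3], [20.3, 28.9, 0, 0, 0, 0, 0.3], [20.3, 28.9, 0, 0, 0, 0, 0.3], [20.3, 28.9, 0, 0, 0, 0, 0.3], [20.3, 28.9, 0, 0, 0, 0, 0.3], [20.3, 28.9, 0, 0, 0, 0, 0.3], [0, 0, 0, 0, 0, 0, 0.3], [2.6, -0.5, -17.3, 0, 0, 0, 0.3], [2.6, -0.5, -17.3, 0, 0, 0, 0.3], [2.6, -0.5, -17.3, 0, 0, 0, 0.3], [2.6, -0.5, -17.3, 0, 0, 0, 0.3], [2.6, -0.5, -17.3, 0, 0, 0, 0.3], [2.6, -0.5, -17.3, 0, 0, 0, 0.3], [0, 0, 0, 0, 0, 0, 0.3]])

```text
clock: 9.6
tool_pos: [0.5574, 0.3181, 0.0397]
eef_rot: [0.099, 0.992, -0.008, 0.072]
contact_force: [-0.6, 0.1, 0.1]
opening: 0.703
finger_force: 0.0
```

```bash
python3 - <<'E'
from h import *
go(cw(-151,96,66),lean(.15),(0,1,0)); print(r.get_state()["contact_force"])
E
```

```text
sign 1 d mm [1.5 3.5 7.5] rotvec [ 0.0002 -0.0044  0.0027] n 0.005
sign -1 d mm [1.5 3.5 7.5] rotvec [ 0.4531 -0.0927 -3.1048] n 3.139
z [ 0.1465 -0.0292 -0.9888] q [-0.25  1.02 -0.75  1.73  1.14  0.83 -0.24] t 9.6
[-0.6259113   0.06854405  0.14768632]
```

step_arm(series=[[1.5, 3.5, 7.5, 0, 0, 0, 0.3], [0, 0, 0, 0, 0, 0, 1], [0, 0, 0, 0, 0, 0, 1], [0, 0, 0, 0, 0, 0, 1], [0, 0, 0, 0, 0, 0, 1], [0, 0, 0, 0, 0, 0, 1], [0, 0, 0, 0, 0, 0, 1], [-9.8, 1.96, 0, 0, 0, 0, 1], [-9.8, 1.96, 0, 0, 0, 0, 1], [-9.8, 1.96, 0, 0, 0, 0, 1], [-9.8, 1.96, 0, 0, 0, 0, 1], [-9.8, 1.96, 0, 0, 0, 0, 1], [-9.8, 1.96, 0, 0, 0, 0, 1], [-9.8, 1.96, 0, 0, 0, 0, 1], [-5, 1, 0, 0, 0, 0, 1], [-2.9, 0.6, 0, 0, 0, 0, 1], [0, 0, 0, 0, 0, 0, 1]])

```text
clock: 11.3
tool_pos: [0.4844, 0.341, 0.0525]
eef_rot: [0.099, 0.992, -0.004, 0.076]
contact_force: [0.2, -0.1, 11.2]
opening: 0.003
finger_force: 6.4
```

```bash
python3 - <<'E'
from h import *
go(cw(-232,96,66),lean(.15),(0,1,0)); print(r.get_state()["contact_force"])
E
```

```text
sign 1 d mm [-4.9 -3.5 -5.3] rotvec [-0.0066  0.0029  0.0011] n 0.007
sign -1 d mm [-4.9 -3.5 -5.3] rotvec [ 0.4645 -0.0818 -3.1038] n 3.139
z [ 0.1465 -0.0292 -0.9888] q [-0.34  0.95 -0.75  1.88  1.2   0.78 -0.46] t 11.3
[ 0.19578585 -0.14224344 11.15983697]
```

The gripper shut fully, so it slipped off the left knob. I'll look before retrying.

```bash
python3 - <<'E'
from h import *
p,d,c=snap("side");W=pts(d,c)
p2,d2,c2=snap("wrist");W2=pts(d2,c2)
np.savez("w2.npz",p=p2,W=W2,sp=p,sW=W)
a=cv2.resize(p[180:320,240:420],None,fx=3,fy=3,interpolation=2)  # 540x420
b=cv2.resize(p2,(400,300)); canvas=np.zeros((600,800,3),np.uint8); canvas[:300,:400]=b
canvas[:280,400:760]=cv2.resize(a,(360,280)); cv2.imwrite("pics/m3.png",canvas[:300])
E
```

```text
(no output)
```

View pics/m3.png

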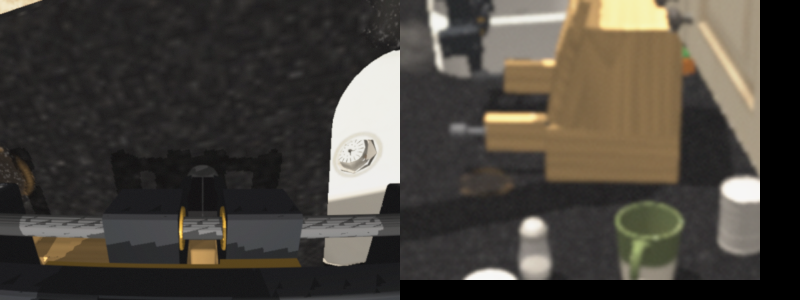

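The wrist crop shows the left knob head at (203,170), just beyond the shut fingers. The side crop shows both supports out, so I'll measure how far the left one is.

```bash
python3 - <<'E'
from h import *
f=np.load("w2.npz");W=f["sW"];p=f["sp"];C=wc(W.reshape(-1,3)).reshape(W.shape)
for y in(96,-102):
    m=(abs(C[...,1]-y)<16)&(C[...,2]>60)&(C[...,2]<98)&(C[...,0]<-100)&(C[...,0]>-260)&(p[...,2]>140)&(p[...,2]>p[...,0]*1.25)
    print(y,m.sum(),np.percentile(C[m][:,0],[0,1,3,10]).round(1))
W=f["W"];p=f["p"];C=wc(W.reshape(-1,3)).reshape(W.shape)
q=C[262:292,310:345].reshape(-1,3); q=q[(q[:,2]>55)&(q[:,2]<100)]; print("knob",len(q),np.percentile(q,[2,50,98],0).round(1))
s=r.get_state(); print(wc(s["tool_pos"]),s["contact_force"])
E
```

```text
96 110 [-180.9 -179.6 -178.8 -173.4]
-102 168 [-192.3 -190.5 -188.4 -183.1]
knob 897 [[-239.2   92.8   59.4]
 [-236.3  100.1   72.1]
 [-234.4  107.8   86.1]]
[-225.02448552  100.3875732    52.52214538] [-0.78475819 -0.40329673 11.90712666]
```

```bash
python3 - <<'E'
from h import *
f=np.load("w2.npz");W=f["W"];p=f["p"];C=wc(W.reshape(-1,3)).reshape(W.shape)
c=r.get_calibration("wrist");T=c["pose"];s=r.get_state()
z=R.from_quat(s["eef_rot"]).as_matrix()[:,2]
for k in(0,-.019,-.045):
    P=np.linalg.inv(T)@np.append(s["tool_pos"]+k*z,1); P=P[:3]*[1,-1,-1]
    print(k,cv2.projectPoints(P[None],np.zeros(3),np.zeros(3),np.array(c["intrinsics"],float),np.array(c["dist_coeffs"],float))[0].ravel().round(0),P.round(3))
for v in range(240,430,10): print(v,C[v,312].round(0),C[v,326].round(0),p[v,312],p[v,326])
E
```

```text
0 [326. 277.] [0.001 0.02  0.185]
-0.019 [327. 292.] [0.001 0.025 0.166]
-0.045 [327. 320.] [0.001 0.033 0.141]
240 [-222.   92.    0.] [-221.  101.   -1.] [32 32 35] [33 33 35]
250 [-214.   91.    0.] [-215.  101.    1.] [29 29 30] [24 25 25]
260 [-207.   91.    0.] [-207.  101.    0.] [20 20 22] [23 23 23]
270 [-236.   93.   65.] [-236.  100.   65.] [46 47 47] [46 46 47]
280 [-236.   94.   73.] [-236.  100.   73.] [50 52 51] [43 44 43]
290 [-238.   94.   84.] [-238.  100.   84.] [22 21 21] [23 22 23]
300 [-240.   94.   95.] [-239.  100.   94.] [22 22 20] [23 23 24]
310 [-240.   94.  102.] [-238.  100.   99.] [19 18 18] [25 24 24]
320 [-242.   94.  110.] [-233.  100.   99.] [20 20 20] [23 23 23]
330 [-243.   95.  117.] [-242.   99.  116.] [20 19 19] [22 21 24]
340 [-243.   95.  122.] [-242.   99.  121.] [47 48 50] [47 46 48]
350 [-266.   96.  151.] [-266.   99.  151.] [70 72 74] [71 70 72]
360 [-264.   96.  153.] [-265.   99.  154.] [115 115 117] [115 116 117]
370 [-263.   96.  155.] [-264.   99.  156.] [81 81 81] [143 144 146]
380 [-260.   96.  155.] [-262.   99.  156.] [81 82 83] [81 82 83]
390 [-182.   93.   88.] [-182.  100.   88.] [48 77 97] [ 52  84 107]
400 [-181.   93.   93.] [-180.  100.   93.] [ 83 136 173] [ 81 132 168]
410 [-175.   93.   94.] [-173.  100.   93.] [ 97 157 200] [ 92 152 192]
420 [-167.   93.   93.] [-167.  100.   93.] [ 97 157 199] [ 91 149 191]
```

step_arm(series=[[-3, 0.6, 25, 0, 0, 0, 1], [-5, 1, 35, 0, 0, 0, 1], [0, 0, 0, 0, 0, 0, 1]])

```text
clock: 11.7
tool_pos: [0.4755, 0.3431, 0.1142]
eef_rot: [0.099, 0.992, -0.003, 0.075]
contact_force: [0.3, 0.4, -1.1]
opening: 0.004
finger_force: 0.0
```

```bash
python3 - <<'E'
from h import *
s=r.get_state();p,d,c=snap("wrist");W=pts(d,c);C=wc(W.reshape(-1,3)).reshape(W.shape)
M=R.from_quat(s["eef_rot"]).as_matrix(); Tt=((W-s["tool_pos"])@M)*1000
for v in range(240,345,8): print(v,"tool",Tt[v,326].round(0),"cab",C[v,326].round(0),p[v,326])
a=np.hstack([p[220:420,220:430]]);cv2.imwrite("pics/f4.png",cv2.resize(a,None,fx=2.5,fy=2.5))
k=C[(abs(C[...,1]-98)<20)&(C[...,2]>60)&(C[...,2]<79)&(C[...,0]<-190)&(C[...,0]>-245)]
print(len(k),np.percentile(k,[1,50,99],0).round(1)); go(cw(-222,98,66),lean(.15),(0,1,0))
E
```

```text
240 tool [ 8.  0. 41.] cab [-236.  101.   72.] [63 64 64]
248 tool [ 4.  0. 37.] cab [-233.  101.   77.] [113 113 115]
256 tool [-1.  0. 37.] cab [-227.  101.   77.] [76 76 77]
264 tool [-7.  0. 38.] cab [-222.  101.   78.] [73 74 75]
272 tool [-13.   0.  39.] cab [-216.  101.   77.] [74 74 75]
280 tool [-22.   0.  47.] cab [-206.  101.   71.] [70 72 72]
288 tool [  8.  -0. -32.] cab [-247.  100.  145.] [24 24 25]
296 tool [  8.  -0. -40.] cab [-248.  100.  152.] [21 20 22]
304 tool [  8.  -0. -46.] cab [-249.  100.  159.] [22 23 23]
312 tool [  5.  -0. -48.] cab [-247.  100.  161.] [23 25 26]
320 tool [  1.  -0. -48.] cab [-243.  100.  161.] [22 23 25]
328 tool [  7.  -1. -64.] cab [-251.  100.  176.] [20 20 24]
336 tool [  8.  -1. -69.] cab [-252.  100.  182.] [26 30 37]
344 tool [  6.  -1. -71.] cab [-250.  100.  184.] [48 56 63]
1520 [[-236.1   87.4   60.9]
 [-226.8   99.1   74.6]
 [-202.7  110.3   78.6]]
sign 1 d mm [ 14.1  -4.1 -65. ] rotvec [-0.0058  0.0013  0.0017] n 0.006
sign -1 d mm [ 14.1  -4.1 -65. ] rotvec [ 0.462  -0.0832 -3.1037] n 3.139
z [ 0.1465 -0.0292 -0.9888] q [-0.31  0.86 -0.81  1.87  1.07  0.85 -0.36] t 11.75
```

View pics/f4.png

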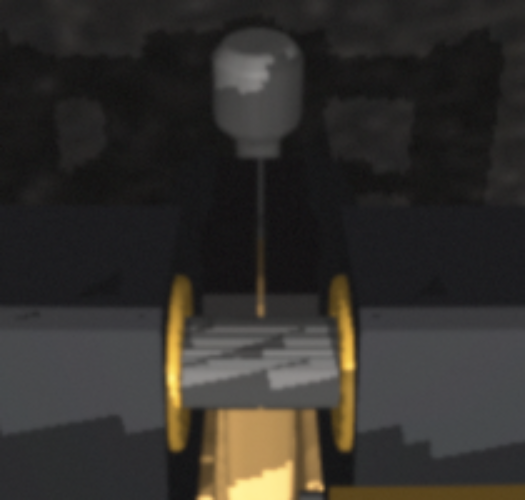

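The crop shows the shut fingertips ending 26–30 mm short of the reported TCP. That matches where the fingers sat on top of the knob, so I'll take the real grasp point as 45 mm behind the TCP and go 26 mm deeper.

```bash
sed -i 's/z\*\.019/z*.045/' h.py; python3 - <<'E'
from h import *
go(cw(-224,99,66),lean(.15),(0,1,0))
E
```

```text
sign 1 d mm [ 16.2  -3.5 -90.7] rotvec [-0.0058  0.0013  0.0017] n 0.006
sign -1 d mm [ 16.2  -3.5 -90.7] rotvec [ 0.462  -0.0832 -3.1037] n 3.139
z [ 0.1465 -0.0292 -0.9888] q [-0.31  0.86 -0.81  1.87  1.07  0.85 -0.36] t 11.75
```

step_arm(series=[[0, 0, 0, 0, 0, 0, 0.3], [0, 0, 0, 0, 0, 0, 0.3], [0, 0, 0, 0, 0, 0, 0.3], [0, 0, 0, 0, 0, 0, 0.3], [3.2, -0.7, -18, 0, 0, 0, 0.3], [3.2, -0.7, -18, 0, 0, 0, 0.3], [3.2, -0.7, -18, 0, 0, 0, 0.3], [3.2, -0.7, -18, 0, 0, 0, 0.3], [3.2, -0.7, -17, 0, 0, 0, 0.3], [0, 0, 0, 0, 0, 0, 0.3], [0, 0, 0, 0, 0, 0, 1], [0, 0, 0, 0, 0, 0, 1], [0, 0, 0, 0, 0, 0, 1], [0, 0, 0, 0, 0, 0, 1], [0, 0, 0, 0, 0, 0, 1], [-3.9, 0.8, 0, 0, 0, 0, 1], [-3.9, 0.8, 0, 0, 0, 0, 1], [0, 0, 0, 0, 0, 0, 1]], force=20)

```text
clock: 13.55
tool_pos: [0.4836, 0.3415, 0.022]
eef_rot: [0.099, 0.992, -0.003, 0.074]
contact_force: [2.2, 5.2, -1.3]
opening: 0.261
finger_force: 19.9
```

step_arm(series=[[-2.9, 0.6, 0, 0, 0, 0, 1], [-2.9, 0.6, 0, 0, 0, 0, 1], [-2, 0.4, 0, 0, 0, 0, 1], [0, 0, 0, 0, 0, 0, 1]])

```text
clock: 13.95
tool_pos: [0.4819, 0.3417, 0.0221]
eef_rot: [0.101, 0.992, -0.004, 0.078]
contact_force: [12.7, 5.8, -8.2]
opening: 0.257
finger_force: 20.3
```

step_arm(series=[[2.9, -0.6, 0, 0, 0, 0, 0.3], [0, 0, 0, 0, 0, 0, 0.3], [0, 0, 0, 0, 0, 0, 0.3], [0, 0, 0, 0, 0, 0, 0.3], [-3, 0.6, 20, 0, 0, 0, 0.3], [-5, 1, 35, 0, 0, 0, 0.3], [-6, 1, 45, 0, 0, 0, 0.3], [0, -10, 45, 0, 0, 0, 0.4], [0, -20, 45, 0, 0, 0, 0.5], [0, -20, 45, 0, 0, 0, 0.6], [0, -20, 45, 0, 0, 0, 0.6], [0, -20, 45, 0, 0, 0, 0.6], [0, 0, 0, 0, 0, 0, 0.6]])

```text
clock: 15.25
tool_pos: [0.466, 0.252, 0.3515]
eef_rot: [0.101, 0.992, -0.004, 0.078]
contact_force: [1.0, 0.2, -0.0]
opening: 0.402
finger_force: 0.0
```

```bash
cat >> h.py <<'E'
HX=-100;HZ=95
def flap(th,a,b):
    """cabinet xz of point a along the flap, b inward; and u,n"""
    f=.26-th; u=np.array([np.sin(f),0,np.cos(f)]);n=np.array([np.cos(f),0,-np.sin(f)])
    return np.array([HX,0,HZ])+a*u+b*n,u,n
E
python3 - <<'E'
from h import *
p,u,n=flap(0,205,8); print(p,cw(*p),r.get_state()["opening"],r.get_state()["tool_pos"])
go(cw(*p),-u,n)
p,d,c=snap("top");W=pts(d,c);C=wc(W.reshape(-1,3)).reshape(W.shape)
for y in(98,-102):
    m=(abs(C[...,1]-y)<14)&(abs(C[...,2]-93)<6)&(C[...,0]<-100)&(C[...,0]>-260)&(p[...,2]>140)
    print(y,m.sum(),np.percentile(C[m][:,0],[0,1,3]) if m.sum() else "")
E
```

```text
[-39.56736704   0.         291.0533011 ] [0.64659794 0.20624445 0.2910533 ] 0.4021515436676964 [0.46602897 0.25201187 0.3514693 ]
sign 1 d mm [ 169.2  -43.5 -103.9] rotvec [-0.0213  0.3427 -1.5715] n 1.609
sign -1 d mm [ 169.2  -43.5 -103.9] rotvec [0.1386 0.298  1.5843] n 1.618
z [-0.2521  0.0503 -0.9664] q [ 0.02  0.51 -1.07  1.74  0.64  1.16  0.11] t 15.25
98 312 [-191.07458117 -189.87845732 -188.11490949]
-102 291 [-191.10744878 -190.30564048 -188.44400464]
```

step_arm(series=[[0, 0, 5.5, -0.0019, 0.0312, -0.1429, 0.6], [0, 0, 5.5, -0.0019, 0.0312, -0.1429, 0.6], [0, 0, 5.5, -0.0019, 0.0312, -0.1429, 0.6], [0, 0, 5.5, -0.0019, 0.0312, -0.1429, 0.6], [0, 0, 5.5, -0.0019, 0.0312, -0.1429, 0.6], [0, 0, 5.5, -0.0019, 0.0312, -0.1429, 0.6], [0, 0, 5.5, -0.0019, 0.0312, -0.1429, 0.6], [0, 0, 5.5, -0.0019, 0.0312, -0.1429, 0.6], [0, 0, 5.5, -0.0019, 0.0312, -0.1429, 0.6], [0, 0, 5.5, -0.0019, 0.0312, -0.1429, 0.6], [0, 0, 5.5, -0.0019, 0.0312, -0.1429, 0.6], [37, -9.4, 0, 0, 0, 0, 0.6], [37, -9.4, 0, 0, 0, 0, 0.6], [37, -9.4, 0, 0, 0, 0, 0.6], [37, -9.4, 0, 0, 0, 0, 0.6], [37, -9.4, 0, 0, 0, 0, 0.6], [0, 0, 0, 0, 0, 0, 0.6]])

```text
clock: 17.0
tool_pos: [0.6529, 0.2039, 0.4008]
eef_rot: [0.767, 0.627, -0.083, -0.105]
contact_force: [-1.2, 0.5, -1.1]
opening: 0.402
finger_force: 0.0
```

```bash
python3 - <<'E'
from h import *
p,u,n=flap(0,205,8); go(cw(*p),-u,n)
E
```

```text
sign 1 d mm [ -17.7    4.6 -153.3] rotvec [-0.0055 -0.0065  0.0036] n 0.009
sign -1 d mm [ -17.7    4.6 -153.3] rotvec [-0.801   0.1677 -3.0306] n 3.139
z [-0.2521  0.0503 -0.9664] q [-0.14  0.87 -0.6   0.66  0.27  1.89 -0.74] t 17.0
```

step_arm(series=[[0, 0, -21, 0, 0, 0, 0.6], [0, 0, -21, 0, 0, 0, 0.6], [0, 0, -21, 0, 0, 0, 0.6], [0, 1, -20, 0, 0, 0, 0.6], [-3.5, 0.7, -14, 0, 0, 0, 0.6], [-3.5, 0.7, -14, 0, 0, 0, 0.6], [-3.5, 0.7, -14, 0, 0, 0, 0.6], [-3.5, 0.7, -14, 0, 0, 0, 0.6], [-3.5, 0.7, -14, 0, 0, 0, 0.6], [0, 0, 0, 0, 0, 0, 0.6], [0, 0, 0, 0, 0, 0, 0.6]])

```text
clock: 18.1
tool_pos: [0.6308, 0.2101, 0.2531]
eef_rot: [0.765, 0.63, -0.082, -0.105]
contact_force: [-0.3, -0.2, 0.0]
opening: 0.399
finger_force: 0.0
```

```bash
python3 - <<'E'
from h import *
p,u,n=flap(0,205,8); go(cw(*p),-u,n); s=r.get_state();print(s["contact_force"],s["opening"])
p,d,c=snap("side"); cv2.imwrite("pics/s5.png",cv2.resize(p[60:300,230:430],None,fx=2.5,fy=2.5,interpolation=2))
E
```

```text
sign 1 d mm [ 4.4 -1.6 -5.5] rotvec [-0.0082 -0.0051 -0.0029] n 0.01
sign -1 d mm [ 4.4 -1.6 -5.5] rotvec [ 0.7988 -0.1691  3.0289] n 3.137
z [-0.2521  0.0503 -0.9664] q [-0.08  0.9  -0.62  1.07  0.29  1.48 -0.79] t 18.1
[-0.32237098 -0.22275654  0.02886026] 0.3994284998708134
```

View pics/s5.png

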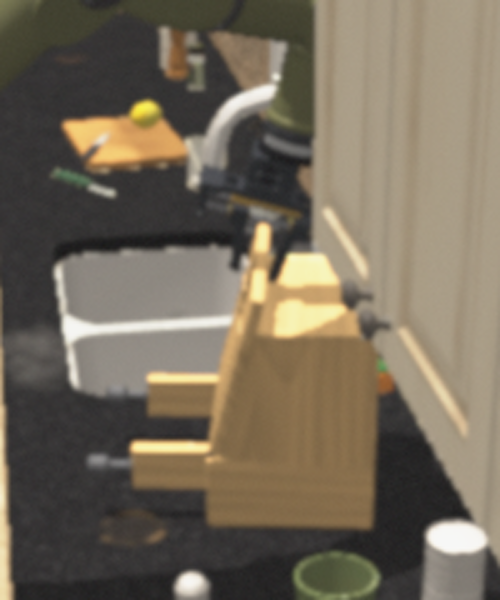

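The crop shows the open fingers straddling the flap's top edge at about (260,250). I'll nudge and close.

step_arm(series=[[4, -1, -4, 0, 0, 0, 0.6], [0, 0, 0, 0, 0, 0, 0.6], [0, 0, 0, 0, 0, 0, 1], [0, 0, 0, 0, 0, 0, 1], [0, 0, 0, 0, 0, 0, 1], [0, 0, 0, 0, 0, 0, 1]], force=20)

```text
clock: 18.75
tool_pos: [0.6355, 0.2088, 0.2501]
eef_rot: [0.765, 0.63, -0.081, -0.105]
contact_force: [-2.1, -0.2, 0.8]
opening: 0.179
finger_force: 20.0
```

```bash
python3 - <<'E'
from h import *
p,u,n=flap(0,205,8); go(cw(*p),-u,n); s=r.get_state();print(s["contact_force"],s["moment"])
M=R.from_quat(s["eef_rot"]).as_matrix(); g0=wc(s["tool_pos"]-.045*M[:,2]); print("grasp cab",g0)
H=np.array([HX,g0[1],HZ]);v=g0-H;pp=g0
# constant axis = cabinet -y ; shifts of TCP for rows of 0.06 rad opening
t0=wc(s["tool_pos"]); ax=-RC[:,1]; print("axis",ax.round(4))
prev=s["tool_pos"]
for i in range(1,17):
    q=H+R.from_rotvec([0,-.06*i,0]).apply(t0-H); w=cw(*q); print(i,((w-prev)*1000).round(1).tolist()); prev=w
E
```

```text
sign 1 d mm [-0.2 -0.3 -2.5] rotvec [-0.0092 -0.0037 -0.0018] n 0.01
sign -1 d mm [-0.2 -0.3 -2.5] rotvec [ 0.7968 -0.1711  3.03  ] n 3.138
z [-0.2521  0.0503 -0.9664] q [-0.07  0.91 -0.62  1.06  0.29  1.48 -0.79] t 18.75
[-2.07663887 -0.24459878  0.77284275] [-0.14077002  0.08459645  0.04849792]
grasp cab [-3.91684570e+01 -3.45393216e-02  2.93480184e+02]
axis [-0.1957 -0.9807 -0.    ]
1 [-9.2, 1.8, 2.7]
2 [-9.3, 1.9, 2.1]
3 [-9.5, 1.9, 1.5]
4 [-9.5, 1.9, 0.9]
5 [-9.6, 1.9, 0.4]
6 [-9.6, 1.9, -0.2]
7 [-9.5, 1.9, -0.8]
8 [-9.5, 1.9, -1.4]
9 [-9.4, 1.9, -2.0]
10 [-9.2, 1.8, -2.5]
11 [-9.1, 1.8, -3.1]
12 [-8.9, 1.8, -3.7]
13 [-8.6, 1.7, -4.2]
14 [-8.4, 1.7, -4.7]
15 [-8.1, 1.6, -5.2]
16 [-7.8, 1.5, -5.7]
```

step_arm(series=[[-9.2, 1.8, 2.7, -0.0117, -0.0588, 0, 1], [-9.3, 1.9, 2.1, -0.0117, -0.0588, 0, 1], [-9.5, 1.9, 1.5, -0.0117, -0.0588, 0, 1], [-9.5, 1.9, 0.9, -0.0117, -0.0588, 0, 1], [-9.6, 1.9, 0.4, -0.0117, -0.0588, 0, 1], [-9.6, 1.9, -0.2, -0.0117, -0.0588, 0, 1], [-9.5, 1.9, -0.8, -0.0117, -0.0588, 0, 1], [-9.5, 1.9, -1.4, -0.0117, -0.0588, 0, 1], [0, 0, 0, 0, 0, 0, 1]])

```text
clock: 19.65
tool_pos: [0.5571, 0.2241, 0.2544]
eef_rot: [0.766, 0.634, 0.07, 0.081]
contact_force: [-0.8, -0.1, -4.3]
opening: 0.182
finger_force: 20.2
```

```bash
python3 - <<'E'
from h import *
p,u,n=flap(.48,205,8); go(cw(*p),-u,n); s=r.get_state();print(s["contact_force"],s["moment"])
E
```

```text
sign 1 d mm [ 3.6 -0.7 -1.6] rotvec [-0.0056 -0.0056 -0.0098] n 0.013
sign -1 d mm [ 3.6 -0.7 -1.6] rotvec [-0.6626  0.122   3.0597] n 3.133
z [ 0.214  -0.0427 -0.9759] q [-0.24  0.56 -0.49  1.78  0.59  0.79 -1.24] t 19.65
[-0.82476972 -0.06823413 -4.30911108] [-0.02005575  0.02835032 -0.10358426]
```

step_arm(series=[[-9.2, 1.9, -2, -0.0117, -0.0588, 0, 1], [-9.2, 1.8, -2.5, -0.0117, -0.0588, 0, 1], [-9.1, 1.8, -3.1, -0.0117, -0.0588, 0, 1], [-8.9, 1.8, -3.7, -0.0117, -0.0588, 0, 1], [-8.6, 1.7, -4.2, -0.0117, -0.0588, 0, 1], [-8.4, 1.7, -4.7, -0.0117, -0.0588, 0, 1], [-8.1, 1.6, -5.2, -0.0117, -0.0588, 0, 1], [0, 0, 0, 0, 0, 0, 1]])

```text
clock: 20.45
tool_pos: [0.4987, 0.2356, 0.2296]
eef_rot: [0.733, 0.607, 0.196, 0.237]
contact_force: [-11.4, -2.7, 11.6]
opening: 0.184
finger_force: 20.1
```

```bash
python3 - <<'E'
from h import *
p,u,n=flap(.9,205,8); go(cw(*p),-u,n); s=r.get_state();print(s["contact_force"],s["moment"])
E
```

```text
sign 1 d mm [ 1.2 -0.1 -1.5] rotvec [-0.0027 -0.0146 -0.0086] n 0.017
sign -1 d mm [ 1.2 -0.1 -1.5] rotvec [-1.8189  0.355   2.528 ] n 3.135
z [ 0.5856 -0.1169 -0.8021] q [-0.82  0.52 -0.06  2.26  1.53  0.56 -2.48] t 20.45
[-11.39404448  -2.70317137  11.64817582] [-0.5321281   0.74254682 -0.5297461 ]
```

step_arm(series=[[0, 0, 0, 0, 0, 0, 0.6], [0, 0, 0, 0, 0, 0, 0.6], [0, 0, 0, 0, 0, 0, 0.6], [-5.9, 1.2, 8, 0, 0, 0, 0.6], [-5.9, 1.2, 8, 0, 0, 0, 0.6], [-5.9, 1.2, 8, 0, 0, 0, 0.6], [-5.9, 1.2, 8, 0, 0, 0, 0.6], [-5.9, 1.2, 8, 0, 0, 0, 0.6], [0, 0, 30, 0, 0, 0, 0.6], [0, 0, 30, 0, 0, 0, 0.6], [0, 0, 30, 0.02, 0.1, 0, 0.6], [0, 0, 30, 0.02, 0.1, 0, 0.6], [0, 0, 0, 0, 0, 0, 0.6]])

```text
clock: 21.75
tool_pos: [0.4771, 0.2376, 0.3729]
eef_rot: [0.752, 0.61, 0.157, 0.193]
contact_force: [-0.2, -1.0, -0.6]
opening: 0.399
finger_force: 0.0
```

```bash
python3 - <<'E'
from h import *
p,u,n=flap(.89,118,46);p[1]=-2; print(p,cw(*p))
go(cw(*p),lean(0),(0,1,0)); print(r.get_state()["contact_force"])
pc,d,c=snap("side"); np.savez("s6.npz",p=pc,W=pts(d,c)); pt,d2,c2=snap("top");W=pts(d2,c2); C=wc(W.reshape(-1,3)).reshape(W.shape)
a=cv2.resize(pc[60:300,230:430],(400,480)); b=cv2.resize(pt[110:310,130:330],(400,400)); cv=np.zeros((480,800,3),np.uint8); cv[:,:400]=a; cv[:400,400:]=b; cv2.imwrite("pics/m6.png",cv); np.savez("t6.npz",p=pt,C=C)
E
```

```text
[-132.34981605   -2.          217.44790485] [0.55521861 0.22244328 0.2174479 ]
sign 1 d mm [  78.1  -15.1 -200.4] rotvec [-0.3087  0.466   1.5459] n 1.644
sign -1 d mm [  78.1  -15.1 -200.4] rotvec [ 0.4646  0.3077 -1.5231] n 1.622
z [ 0.  0. -1.] q [-0.71  0.25 -0.16  1.98  0.7   0.78 -1.54] t 21.75
[-0.17327007 -0.99269292 -0.63024815]
```

View pics/m6.png

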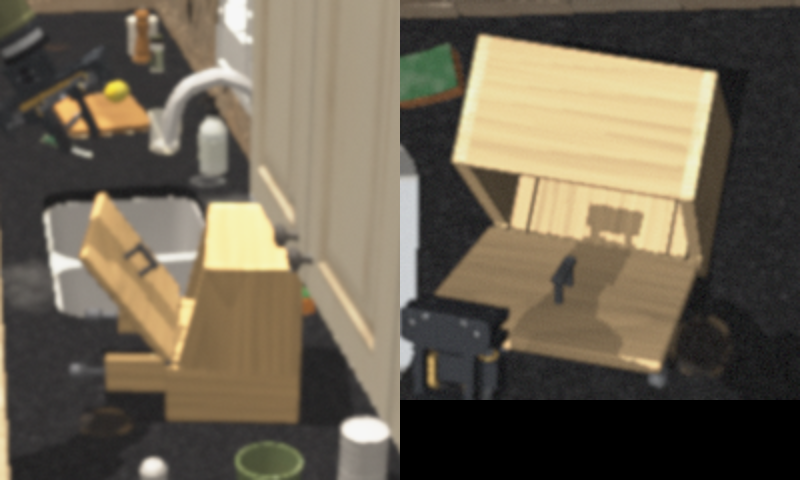

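The flap stays half open. The dark inside pull is at about (140,258) in the side crop and (565,275) in the top crop.

```bash
python3 - <<'E'
from h import *
f=np.load("t6.npz");C=f["C"];p=f["p"]
sub=(slice(225,268),slice(200,226));m=(p[sub].max(-1)<75);q=C[sub][m];q=q[(q[:,2]>150)]
print(len(q),np.percentile(q,[5,50,95],0).round(1))
f=np.load("s6.npz");C=wc(f["W"].reshape(-1,3)).reshape(480,640,3);p=f["p"]
sub=(slice(175,205),slice(288,314));m=(p[sub].max(-1)<75);q=C[sub][m];q=q[(q[:,2]>150)]
print(len(q),np.percentile(q,[5,50,95],0).round(1))
# flap angle from inner-face points (top view)
C=np.load("t6.npz")["C"];p=np.load("t6.npz")["p"]
m=(p[...,2]>100)&(abs(C[...,1])<110)&(C[...,2]>130)&(C[...,2]<250)&(C[...,0]<-100)&(C[...,0]>-230)
k=np.polyfit(C[m][:,2],C[m][:,0],1); print("theta",.26-np.arctan(k[0]),m.sum())
E
```

```text
134 [[-164.4   -6.4  193.8]
 [-140.4   -2.1  223.7]
 [-121.3    2.8  240.6]]
2 [[-141.2  -10.9  206.9]
 [-133.   -10.   218.3]
 [-124.9   -9.1  229.7]]
theta 0.8943039158180164 3402
```

step_arm(series=[[0, 0, 20, -0.0281, 0.0424, 0.1405, 0.6], [0, 0, 20, -0.0281, 0.0424, 0.1405, 0.6], [8.7, -1.7, 0, -0.0281, 0.0424, 0.1405, 0.5], [8.7, -1.7, 0, -0.0281, 0.0424, 0.1405, 0.5], [8.7, -1.7, 0, -0.0281, 0.0424, 0.1405, 0.5], [8.7, -1.7, 0, -0.0281, 0.0424, 0.1405, 0.5], [8.7, -1.7, 0, -0.0281, 0.0424, 0.1405, 0.5], [8.7, -1.7, 0, -0.0281, 0.0424, 0.1405, 0.5], [8.7, -1.7, 0, -0.0281, 0.0424, 0.1405, 0.5], [8.7, -1.7, 0, -0.0281, 0.0424, 0.1405, 0.5], [8.7, -1.7, 0, -0.0281, 0.0424, 0.1405, 0.5], [0, 0, 0, 0, 0, 0, 0.5], [0, 0, 0, 0, 0, 0, 0.5]])

```text
clock: 23.15
tool_pos: [0.549, 0.2221, 0.3984]
eef_rot: [0.141, 0.99, 0.005, 0.015]
contact_force: [-1.8, 1.0, -0.6]
opening: 0.501
finger_force: 0.0
```

```bash
python3 - <<'E'
from h import *
p,u,n=flap(.894,118,46);p[1]=-2
go(cw(*p)+[0,0,.003],lean(0),(0,1,0))
E
```

```text
sign 1 d mm [   5.7    0.5 -223.1] rotvec [-0.0077  0.0316  0.0857] n 0.092
sign -1 d mm [   5.7    0.5 -223.1] rotvec [ 0.0482  0.0118 -3.0555] n 3.056
z [ 0.  0. -1.] q [-0.15  0.5  -0.55  1.39  0.28  1.29  0.57] t 23.15
```

step_arm(series=[[2, 0, -20, -0.004, 0.016, 0.043, 0.5], [2, 0, -30, -0.004, 0.016, 0.043, 0.5], [1.7, 0.5, -30, 0, 0, 0, 0.5], [0, 0, -30, 0, 0, 0, 0.5], [0, 0, -30, 0, 0, 0, 0.5], [0, 0, 0, 0, 0, 0, 0.5], [0, 0, 0, 0, 0, 0, 0.5]])

```text
clock: 23.85
tool_pos: [0.5548, 0.2228, 0.2608]
eef_rot: [0.097, 0.995, 0.0, 0.001]
contact_force: [0.0, -0.4, 1.2]
opening: 0.502
finger_force: 0.0
```

```bash
python3 - <<'E'
from h import *
p,u,n=flap(.894,118,46);p[1]=-2
go(cw(*p)+[0,0,.003],lean(0),(0,1,0));print(r.get_state()["contact_force"])
E
```

```text
sign 1 d mm [ -0.1  -0.2 -85.4] rotvec [-0.0008  0.0017 -0.0026] n 0.003
sign -1 d mm [ -0.1  -0.2 -85.4] rotvec [-2.600e-03 -1.300e-03  3.139e+00] n 3.139
z [ 0.  0. -1.] q [-0.15  0.64 -0.54  1.58  0.37  1.02  0.58] t 23.85
[ 0.01323047 -0.37025273  1.15163341]
```

step_arm(series=[[0, 0, -17, 0, 0, 0, 0.5], [0, 0, -17, 0, 0, 0, 0.5], [0, 0, -17, 0, 0, 0, 0.5], [0, 0, -17, 0, 0, 0, 0.5], [0, 0, -17, 0, 0, 0, 0.5], [0, 0, 0, 0, 0, 0, 0.5], [0, 0, 0, 0, 0, 0, 1], [0, 0, 0, 0, 0, 0, 1], [0, 0, 0, 0, 0, 0, 1], [0, 0, 0, 0, 0, 0, 1], [0, 0, 0, 0, 0, 0, 1]], force=20)

```text
clock: 24.95
tool_pos: [0.5565, 0.2249, 0.1762]
eef_rot: [0.097, 0.995, 0.003, 0.002]
contact_force: [2.2, 5.1, 1.6]
opening: 0.157
finger_force: 20.0
```

```bash
python3 - <<'E'
from h import *
p,u,n=flap(.894,118,46);p[1]=-2
go(cw(*p)+[0,0,.003],lean(0),(0,1,0));s=r.get_state();print(s["contact_force"],s["opening"])
prev=p
for i in range(1,20):
    q,_,_=flap(.894+.05*i,118,46);q[1]=-2; print(i,round(.894+.05*i,3),((cw(*q)-cw(*prev))*1000).round(1).tolist()); prev=q
E
```

```text
sign 1 d mm [-1.8 -2.4 -0.9] rotvec [-0.0054  0.0045 -0.0035] n 0.008
sign -1 d mm [-1.8 -2.4 -0.9] rotvec [-0.007  -0.0085  3.1381] n 3.138
z [ 0.  0. -1.] q [-0.18  0.73 -0.49  1.68  0.44  0.84  0.51] t 24.95
[2.23134517 5.13606695 1.58634584] 0.15670457401509727
1 0.944 [-6.0, 1.2, -1.8]
2 0.994 [-5.9, 1.2, -2.1]
3 1.044 [-5.7, 1.1, -2.4]
4 1.094 [-5.6, 1.1, -2.7]
5 1.144 [-5.5, 1.1, -3.0]
6 1.194 [-5.3, 1.1, -3.2]
7 1.244 [-5.2, 1.0, -3.5]
8 1.294 [-5.0, 1.0, -3.8]
9 1.344 [-4.8, 1.0, -4.0]
10 1.394 [-4.6, 0.9, -4.3]
11 1.444 [-4.4, 0.9, -4.5]
12 1.494 [-4.2, 0.8, -4.7]
13 1.544 [-3.9, 0.8, -4.9]
14 1.594 [-3.7, 0.7, -5.1]
15 1.644 [-3.4, 0.7, -5.3]
16 1.694 [-3.2, 0.6, -5.5]
17 1.744 [-2.9, 0.6, -5.6]
18 1.794 [-2.6, 0.5, -5.7]
19 1.844 [-2.3, 0.5, -5.9]
```

step_arm(series=[[-3, 0.6, -0.9, 0, 0, 0, 1], [-3, 0.6, -0.9, 0, 0, 0, 1], [-3, 0.6, -1, 0, 0, 0, 1], [-2.9, 0.6, -1.1, 0, 0, 0, 1], [-2.9, 0.6, -1.2, 0, 0, 0, 1], [-2.8, 0.5, -1.2, 0, 0, 0, 1], [-2.8, 0.6, -1.3, 0, 0, 0, 1], [-2.8, 0.5, -1.4, 0, 0, 0, 1], [-2.8, 0.6, -1.5, 0, 0, 0, 1], [-2.7, 0.5, -1.5, 0, 0, 0, 1], [-2.7, 0.6, -1.6, 0, 0, 0, 1], [-2.6, 0.5, -1.6, 0, 0, 0, 1], [-2.6, 0.5, -1.7, 0, 0, 0, 1], [-2.6, 0.5, -1.8, 0, 0, 0, 1], [-2.5, 0.5, -1.9, 0, 0, 0, 1], [-2.5, 0.5, -1.9, 0, 0, 0, 1], [0, 0, 0, 0, 0, 0, 1]], force=25)

```text
clock: 26.65
tool_pos: [0.5115, 0.2339, 0.1532]
eef_rot: [0.096, 0.995, 0.003, 0.001]
contact_force: [-0.3, 6.1, 0.8]
opening: 0.153
finger_force: 25.0
```

```bash
python3 - <<'E'
from h import *
p,u,n=flap(1.294,118,46);p[1]=-2
go(cw(*p)+[0,0,.003],lean(0),(0,1,0));s=r.get_state();print(s["contact_force"],s["moment"],s["opening"],s["finger_force"])
E
```

```text
sign 1 d mm [-0.9 -2.5 -0.3] rotvec [-0.0051  0.0033 -0.0045] n 0.008
sign -1 d mm [-0.9 -2.5 -0.3] rotvec [-0.0052 -0.008   3.137 ] n 3.137
z [ 0.  0. -1.] q [-0.23  0.72 -0.47  1.81  0.47  0.72  0.42] t 26.65
[-0.33899642  6.14762785  0.8371028 ] [ 1.20059668 -0.45239284 -0.09129734] 0.15337818974325773 25.001409763935953
```

step_arm(series=[[-2.4, 0.5, -2, 0, 0, 0, 1], [-2.4, 0.5, -2, 0, 0, 0, 1], [-2.3, 0.5, -2.1, 0, 0, 0, 1], [-2.3, 0.4, -2.2, 0, 0, 0, 1], [-2.2, 0.5, -2.2, 0, 0, 0, 1], [-2.2, 0.4, -2.3, 0, 0, 0, 1], [-2.1, 0.4, -2.3, 0, 0, 0, 1], [-2.1, 0.4, -2.4, 0, 0, 0, 1], [-2, 0.4, -2.4, 0, 0, 0, 1], [-1.9, 0.4, -2.5, 0, 0, 0, 1], [-1.9, 0.4, -2.5, 0, 0, 0, 1], [-1.8, 0.3, -2.6, 0, 0, 0, 1], [-1.7, 0.4, -2.6, 0, 0, 0, 1], [-1.7, 0.3, -2.7, 0, 0, 0, 1], [-1.6, 0.3, -2.7, 0, 0, 0, 1], [-1.6, 0.3, -2.8, 0, 0, 0, 1], [-1.5, 0.3, -2.8, 0, 0, 0, 1], [-1.4, 0.3, -2.8, 0, 0, 0, 1], [-1.3, 0.3, -2.8, 0, 0, 0, 1], [0, 0, 0, 0, 0, 0, 1]])

```text
clock: 28.65
tool_pos: [0.4755, 0.241, 0.1061]
eef_rot: [0.096, 0.995, 0.003, 0.001]
contact_force: [0.8, 6.6, -4.2]
opening: 0.157
finger_force: 25.0
```

```bash
python3 - <<'E'
from h import *
p,u,n=flap(1.83,118,46);p[1]=-2
go(cw(*p)+[0,0,.003],lean(0),(0,1,0));s=r.get_state();print(s["contact_force"],s["moment"],s["opening"],s["finger_force"])
E
```

```text
sign 1 d mm [-4.3 -1.8 -7. ] rotvec [-0.0052  0.0035 -0.0043] n 0.008
sign -1 d mm [-4.3 -1.8 -7. ] rotvec [-0.0055 -0.0082  3.1373] n 3.137
z [ 0.  0. -1.] q [-0.31  0.75 -0.4   1.94  0.53  0.55  0.3 ] t 28.65
[ 0.81652247  6.56586999 -4.19060693] [ 1.21718811 -0.6305172  -0.05400603] 0.15672185672495179 25.001613004133105
```

step_arm(series=[[-0.8, 0.2, -1.5, 0, 0, 0, 1], [-0.8, 0.2, -1.5, 0, 0, 0, 1], [-0.7, 0.1, -1.5, 0, 0, 0, 1], [-0.6, 0.1, -1.5, 0, 0, 0, 1], [0, 0, 0, 0, 0, 0, 1]])

```text
clock: 29.15
tool_pos: [0.4732, 0.2415, 0.1003]
eef_rot: [0.096, 0.995, 0.003, 0.002]
contact_force: [1.6, 6.0, -2.5]
opening: 0.157
finger_force: 25.0
```

step_arm(series=[[-0.4, 0.1, -1.5, 0, 0, 0, 1], [-0.3, 0.1, -1.5, 0, 0, 0, 1], [0, 0, 0, 0, 0, 0, 1]])

```text
clock: 29.45
tool_pos: [0.4728, 0.2416, 0.0991]
eef_rot: [0.096, 0.995, 0.003, 0.003]
contact_force: [-1.2, 2.6, 15.6]
opening: 0.154
finger_force: 25.0
```

The force jump shows the flap is resting on the supports. I'll ease off, release, and withdraw upward.

step_arm(series=[[0, 0, 1, 0, 0, 0, 1], [0, 0, 0, 0, 0, 0, 0.5], [0, 0, 0, 0, 0, 0, 0.5], [0, 0, 0, 0, 0, 0, 0.5], [0, 0, 0, 0, 0, 0, 0.5], [0, 0, 8, 0, 0, 0, 0.5], [0, 0, 15, 0, 0, 0, 0.5], [0, 0, 25, 0, 0, 0, 0.5], [0, 0, 30, 0, 0, 0, 0.5], [0, 0, 30, 0, 0, 0, 0.5], [0, 0, 30, 0, 0, 0, 0.5], [-10, -10, 30, 0, 0, 0, 0.5], [-10, -30, 30, 0, 0, 0, 0.5], [-5, -40, 10, 0, 0, 0, 0.5], [0, -40, 0, 0, 0, 0, 0.5], [0, -40, 0, 0, 0, 0, 0.5], [0, 0, 0, 0, 0, 0, 0.5]])

```text
clock: 31.15
tool_pos: [0.4457, 0.0726, 0.3058]
eef_rot: [0.102, 0.995, -0.002, 0.0]
contact_force: [0.5, 0.0, 0.3]
opening: 0.502
finger_force: 0.0
```

```bash
python3 - <<'E'
from h import *
pc,d,c=snap("side"); Cs=wc(pts(d,c).reshape(-1,3)).reshape(480,640,3); pt,d2,c2=snap("top");W=pts(d2,c2); C=wc(W.reshape(-1,3)).reshape(W.shape)
a=cv2.resize(pc[140:340,230:430],(400,400)); b=cv2.resize(pt[110:330,130:350],(400,400)); cv2.imwrite("pics/m7.png",np.hstack([a,b]))
m=(pt[...,2]>100)&(abs(C[...,1])<120)&(C[...,2]>80)&(C[...,2]<135)&(C[...,0]<-120)&(C[...,0]>-300)
k=np.polyfit(C[m][:,0],C[m][:,2],1); print("slope",k[0],"z",np.median(C[m][:,2]),m.sum(),C[m][:,0].min())
print(r.get_state()["clock"],r.get_state()["contact_force"])
E
```

```text
slope 0.022935764069800257 z 109.8781584771935 3555 -299.9170179230426
31.25 [-0.20106243  0.13584867 -0.05469501]
```

View pics/m7.png

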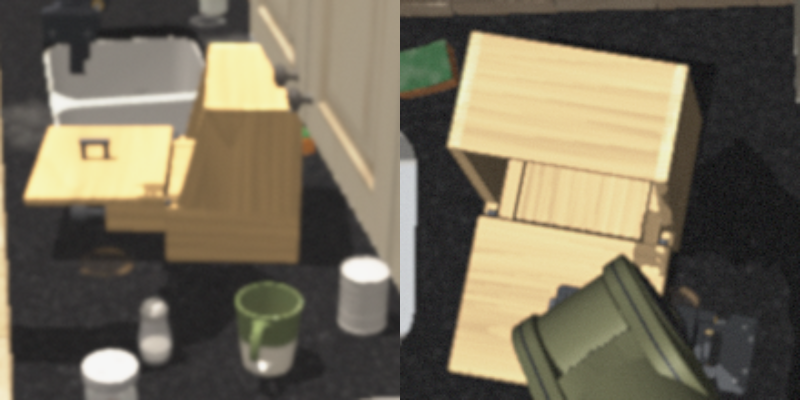

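The crops show the flap lying level on the supports: its top face is at z ≈ 110 mm, and 95 + 16 = 111 is expected. The shaker, mug and jar are undisturbed, and the robot is clear.

```bash
python3 -c "
from plant import r
print(r.finish_job())"
```

```text
the job is handed in; nothing more can be done
None
```

The job is handed in after about 31 s: both supports are fully out, the flap lies level on them after being lowered by its inside pull, and the shaker, mug and jar were left where they stand.

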